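# Set a wall tile against the swivel fence of a tile cutter and rest the scoring wheel on it

### The arm

A 6-joint arm with a two-finger parallel gripper is mounted at the origin on the work surface. World frame = base frame: x ahead of the robot, y to its left, z up, the work surface at z = 0. Lengths are in mm, angles in rad, forces in N, time in s.
With the tool pointing down it reaches from about 275 to 825 mm from the base axis. Payload 5.2 kg.
Tool frame: the origin (TCP) lies at the very end of the fingers, on their centre line; the grasp point (between the pads) lies 19 mm behind it; z points along the fingers, y is the line along which they close (so a half turn about z gives the same grasp; the last joint's range is limited). The gripper opens to 93 mm and grips with 3 to 60 N. Pads are 15 mm wide; open, the fingers measure 128 mm over their backs; the gripper's body (75 mm by 188 mm) begins 65 mm behind the grasp point.
Start: joints at [1.109, 0.259, 1.535, -0, 1.348, -0.203], TCP at [140.734, 531.694, 218.653] pointing down, gripper open.
Joint ranges: [-3.14, 3.14], [-0.91, 2.08], [0.19, 2.58], [-1.22, 4.36], [0.22, 2.71], [-3.12, 3.12]. Speed limits (rad/s): [2.57, 2.57, 3.14, 3.14, 3.14, 3.14].

### API

Orientations are given as [roll, pitch, yaw] about the fixed x, y, z axes, in that order (R = Rz(yaw) Ry(pitch) Rx(roll)).
In Python, from bench import robot gives the robot as it stands. The module is installed in compiled form; this text tells all that it offers. Calls block until the motion is done:
- robot.move_ptp(position, orientation): joint-space move of the TCP to a pose.
- robot.move_linear(position, ori=None, speed=150, f_stop=None): straight line of the TCP; ori=None keeps the orientation; speed is the mean speed in mm/s. With f_stop (N) it stops when the force on the tool has changed by that much, and returns True; else False.
- robot.move_j(angles): joint-space move.
- robot.move_gripper(opening): opening from 0.0 (shut) to 1.0 (fully open); the grip force is fixed at half the most; returns when the fingers have stopped.
- robot.sleep(seconds).
- robot.inverse_kinematics(position, orientation): joint angles nearest the present ones, or None.
- robot.get_image(name): name is "scene" or "top" or "wrist"; returns a dict with "img" (400x640x3 uint8, blue, green, red), "fovy" (degrees; the focal length in pixels is half the picture's height over the tangent of half this angle, whatever the lens; pixels are square), "cx", "cy" (the principal point, pixels), "eye" and "orientation" of the camera in the world. Camera axes: x right, y down, z forward; pixel columns grow to the right and rows downward; lengths in mm; the calibration is good to about 2 mm. A picture is of the moment at which its call begins. There is no depth.
A pose or a line that the arm cannot do raises robot.MotionError and nothing moves.
- robot.hand_in(): hands the job in; it is judged then, once.
Readings, each from a call of its own:
- robot.current_t(): time.
- robot.current_qpos(): joint angles.
- robot.current_joint_vel(): joint speeds.
- robot.current_joint_efforts(): joint torques, N m.
- robot.current_tcp_pos(): TCP position.
- robot.current_eef_rot(): TCP orientation.
- robot.current_contact_force(): force on the tool from outside, world axes, zero at the start.
- robot.current_ft_torque(): the same for the moment, N m.
- robot.current_gripper_width(): opening from 0.0 (shut) to 1.0 (fully open).
- robot.current_finger_force(): force on a finger pad.
Only numpy, scipy, OpenCV 4.12 (cv2) and the standard library are available. Lean on these libraries where they do the work, as an engineer would, in place of code of your own. Each camera call takes 0.05 s, during which the arm holds its last target. There are 200 camera calls.

### The job

Push the long tile along the bed of the tile cutter, without lifting it, until its far long edge lies flush along the whole of the swivel fence; the fence is only lightly nipped up, so do not knock it off the angle it is set to. Then bring the parked lever over towards you and lower it gently until its scoring wheel rests on the tile under the lever's own weight, and let go, leaving the other things on the table where they are.

Things in the scene. Friction and masses are not known exactly. Their poses are not given: they have to be found in the camera images.
- cutter: Hand tile cutter, fixed: grey steel tray, x -330 to +70, y -65 to +65 mm, with black rubber pads as its bed, top 22 mm above the table; twin rails above. The tile overhangs it on both sides onto the side rests. Origin on the table top (z = 0) below the swivel axis of the fence; local x runs along the rails away from the robot, towards the fence; y left, z up.
- rail_mid (a point): Midway between the cutter's two parallel round steel rails, half-way along, at the height of their tops (83 mm above the table). Rails 16 mm thick at y = +/-22 mm of the cutter's frame, x -318 to +58 mm; an end post at each end, 78 mm wide in y, top 92 mm above the table (x -329 and +69 mm at the outside). The carriage on them is 71 mm wide in y.
- rest_left (a point): Centre of the top of the cutter's left side rest, a rubber-topped bar level with the bed (22 mm above the table) that carries the tile's left end: y +123 to +169 mm, x -220 to +30 mm of the cutter's frame. Between rest and tray is an open gap 58 mm wide down to the table, crossed only by two thin arms (top 10 mm above the table), where fingers can reach past the tile's edge.
- rest_right (a point): Centre of the top of the cutter's right side rest, a rubber-topped bar level with the bed (22 mm above the table) that carries the tile's right end: y -123 to -169 mm, x -220 to +30 mm of the cutter's frame. Between rest and tray is an open gap 58 mm wide down to the table, crossed only by two thin arms (top 10 mm above the table), where fingers can reach past the tile's edge.
- fence_face (a point): Middle of the fence's working face, on its swivel axis, 7 mm above the bed. The fence is an aluminium bar with scale ticks across the far end of the bed: 320 mm long (local y), 18 mm deep (behind the face), its top 15 mm above the bed. The working face is the plane x = 0 of this frame and looks to local -x, towards robot and tile.
- fence (a joint): Angle of the swivel fence about the vertical, rad: 0 is square to the rails, positive turns its left (+y) end towards the robot. Anything within +/-0.08 at the start. Held only by friction: it slips when it is pushed with about 12 N at 120 mm from its middle.
- fence_left (a point): Point on the fence's working face 150 mm left (+y) of its middle.
- fence_right (a point): Point on the fence's working face 150 mm right (-y) of its middle.
- tile: Loose ceramic wall tile, white glaze on a buff body, 75 mm (x) x 300 mm (y) x 8 mm thick, about 0.42 kg (0.34 to 0.5), lying flat on the bed across the rails and under them, short of the fence and askew. Origin at the centre of its underside; local +x points to the fence. It takes some 1 to 3 N to slide.
- tile_left (a point): On the tile's far long edge (the one to lie against the fence), 140 mm left (+y) of its middle, half-way up its thickness.
- tile_right (a point): The same, 140 mm right (-y) of its middle.
- lever (a joint): Angle of the hand lever, rad. 0: parked, leaning 18 degrees past upright away from the robot, against its stop. It grows as the lever swings towards the robot: upright at 0.31, wheel on the tile at about 1.40 (lever 28 degrees above level, pointing at the robot); with no tile below it runs on to 1.62. It is 0.26 kg, swings freely and falls by its weight either side of upright.
- lever_pivot (a point): Pivot of the lever on the carriage, 88 mm above the table, midway between the rails; the axis runs along the cutter's y. The carriage reaches 31 mm either way along the rails from here, its top 105 mm above the table; it can slide along the rails against about 9 N of friction.
- lever_grip (a point): Centre of the lever's T-grip, 200 mm from the pivot: a round black bar 22 mm thick and 130 mm long along the cutter's y, free all round except where the 16 mm shaft joins it in the middle. It may turn between the fingers.
- wheel: Scoring wheel, steel, 22 mm across and 10 mm wide, carried by the lever on a short arm; origin at its centre. Lowered, it comes down between the rails 30 mm nearer to the robot than the pivot. It meets the tile when its centre is about 41 mm above the table.
- slab_pot: Bystander: open clay cylinder, 104 mm across, 130 mm high. Origin at its foot.
- bucket: Bystander: white plastic tub, 144 mm across, 135 mm high. Origin at its foot.
- paint_stick: Bystander: flat wooden stirring stick, 226 x 26 x 6 mm, lying on the table.
- nippers: Bystander: tile nippers with black grips, 150 mm long, lying on the table.
- pencil: Bystander: pencil 175 mm long, lying on the table beside the cutter.
- offcut_a: Bystander: tile offcut 75 x 55 x 8 mm, lying on the table beside the cutter.
- offcut_b: Bystander: tile offcut 75 x 32 x 8 mm, lying on the table beside the cutter.

How it is judged:
By the outcome, as a careful person would: the job done as asked, in the order asked, and still so for the second after the job is handed in, with the robot touching nothing.
It also fails if it takes over 72 s, if anything falls off the work surface, if the arm or the gripper's body presses on something with over 40 N, if the wrist force passes 120 N, or if a joint passes its speed limit or range.

## Working session

There is one attempt and no reset: what is moved stays moved. The work goes in short steps, each a Python script; the robot and the scene stay as the last script left them, time stands still between calls to the robot, and variables do not carry over. Pictures are saved under pics/ and viewed, at most 10 in all, crops included, and the job is handed in when it is done.

```bash
mkdir -p pics; cat > h.py <<'E'
import numpy as np, cv2
from bench import robot
from scipy.spatial.transform import Rotation as R
def cam(n):
    d=robot.get_image(n); return d
def rot(d):
    o=np.array(d["orientation"]); 
    return o if o.shape==(3,3) else R.from_euler('xyz',o).as_matrix()
def f(d): return d["img"].shape[0]/2/np.tan(np.radians(d["fovy"])/2)
def ray(d,u,v):
    r=rot(d)@np.array([(u-d["cx"])/f(d),(v-d["cy"])/f(d),1]); return np.array(d["eye"]),r
def onz(d,u,v,z):
    e,r=ray(d,u,v); return e+r*(z-e[2])/r[2]
def proj(d,p):
    q=rot(d).T@(np.array(p,float)-np.array(d["eye"])); return q[0]/q[2]*f(d)+d["cx"],q[1]/q[2]*f(d)+d["cy"]
E
python3 - <<'E'
from h import *
import pickle
for n in("top","scene"):
    d=cam(n); cv2.imwrite(f"pics/{n}0.png",d["img"]); pickle.dump(d,open(n+"0.pkl","wb"))
    print(n,d["fovy"],d["cx"],d["cy"],d["eye"],d["orientation"])
print(robot.current_t())
E
```

```text
top 43.906097563410036 321.74272344051695 199.7814656501025 [ 262.51668202   -8.14213593 1455.7275393 ] [-2.91207903 -0.00320553 -1.48240547]
scene 56.9206564301405 315.95295334601116 203.65854310955382 [1353.59060583 -355.08513346 1020.10685002] [-2.34291055e+00  4.79903364e-04  1.13630400e+00]
0.1
```

View pics/top0.png

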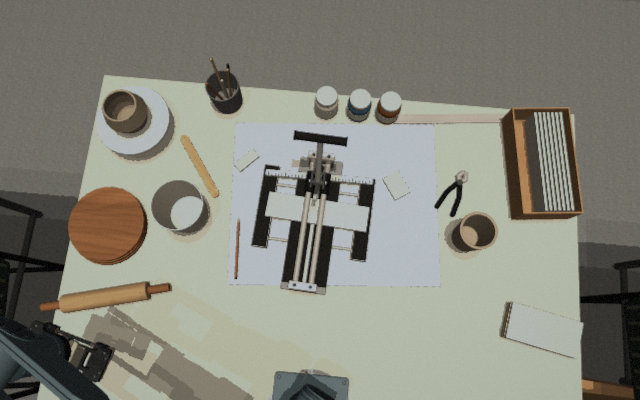

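View pics/scene0.png

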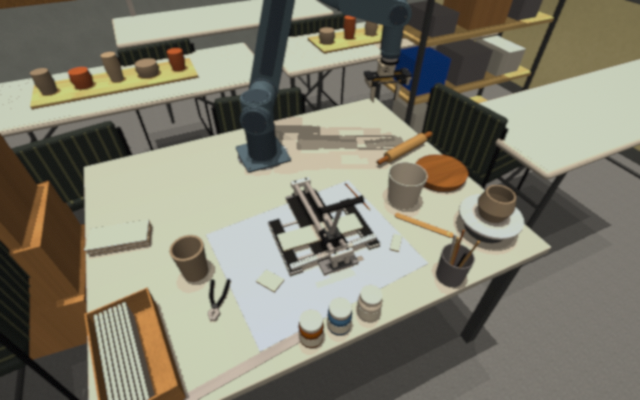

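The top view shows the cutter: rails run from the near post (303,287) to the carriage (318,165), the tile spans about (265,205)-(368,217), the fence scale is at row ~178, and the grip is at (320,138). In the scene view the lever leans away from the robot. Next I'll measure roughly and take a closer wrist view.

```bash
python3 - <<'E'
from h import *
import pickle
d=pickle.load(open("top0.pkl","rb"))
for nm,u,v,z in [("nearpost",308,287,92),("carr",319,162,105),("grip",320,138,278),("tileL",266,205,30),("tileR",369,217,30),("fenL",265,175,37),("fenR",374,182,37),("offA",397,185,8),("offB",246,160,8),("pencil",237,250,5),("tub",180,208,135)]:
    print(nm,onz(d,u,v,z).round(0))
c=d["img"][120:300,220:400]; cv2.imwrite("pics/topc.png",cv2.resize(c,None,fx=3.3,fy=3.3,interpolation=cv2.INTER_CUBIC))
robot.move_ptp([330,60,420],[np.pi,0,0])
w=cam("wrist"); cv2.imwrite("pics/w1.png",w["img"]); pickle.dump(w,open("w1.pkl","wb"))
print(w["fovy"],w["eye"],w["orientation"],robot.current_t(),robot.current_tcp_pos(),robot.current_eef_rot())
E
```

```text
nearpost [335.  31.  92.]
carr [687.  33. 105.]
grip [695.  31. 278.]
tileL [564. 179.  30.]
tileR [ 555. -126.   30.]
fenL [653. 191.  37.]
fenR [ 661. -133.   37.]
offA [ 666. -205.    8.]
offB [703. 258.   8.]
pencil [428. 251.   5.]
tub [513. 397. 135.]
59.39463358015365 [404.19506486  61.12795678 586.06788318] [ 2.86986953e+00 -3.38715434e-04 -1.56963717e+00] 2.125 [330.01657972  60.42573445 419.72074121] [-3.14136167e+00  5.73804025e-04  1.57210560e-03]
```

View pics/topc.png

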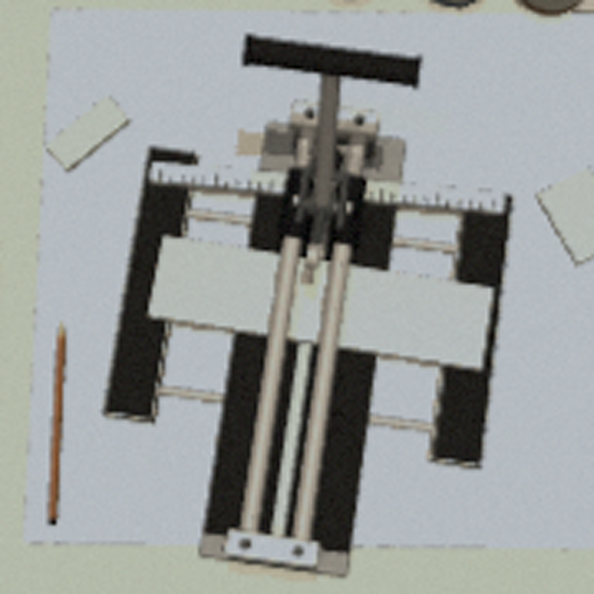

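View pics/w1.png

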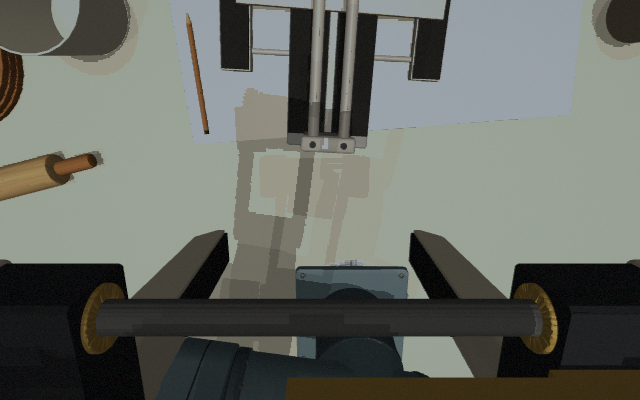

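The crop shows the tile (white) at crop px (150-495, 237-370), with a clear gap to the fence scale at crop row ~170-205; the grip bar is at (245-420, 35-85). The wrist view shows the near post at (328,143) and the tile's near edge at row ~10, so I'll move the camera further forward.

```bash
python3 - <<'E'
from h import *
import pickle
robot.move_ptp([530,30,400],[np.pi,0,0])
w=cam("wrist"); cv2.imwrite("pics/w2.png",w["img"]); pickle.dump(w,open("w2.pkl","wb"))
print(w["eye"],w["orientation"],robot.current_t())
E
```

```text
[603.56308515  31.22287507 566.38384894] [ 2.86937758e+00 -4.17726854e-04 -1.57024528e+00] 3.0
```

View pics/w2.png

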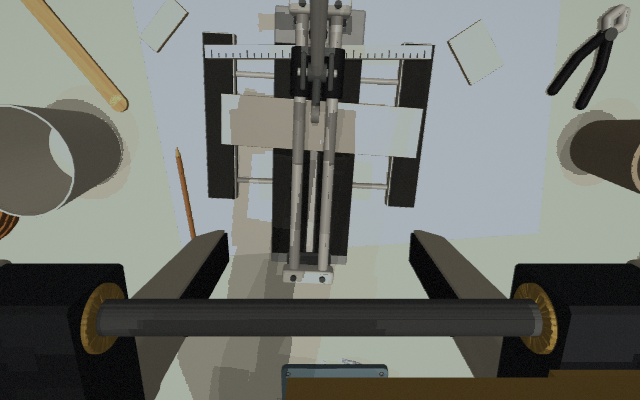

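The view shows: fence face bottom edge at row ~59 for cols 205-433; tile far edge from (222,94) to (421,108), near edge from (221,143) to (418,157); rails at cols ~298 and ~327; near post at (307,277). Now sub-pixel edge fits.

```bash
cat > m.py <<'E'
from h import *
def vedge(g,u,v0,v1,sign):
    p=g[v0:v1,u]; dd=np.diff(p)*sign; k=int(np.argmax(dd))
    if dd[k]<8 : return None
    o=0
    if 0<k<len(dd)-1:
        a,b,c=dd[k-1:k+2]; den=a-2*b+c; o=0.5*(a-c)/den if den else 0
    return v0+k+0.5+o
def line(d,cols,rowf,hw,sign,z):
    g=cv2.GaussianBlur(d["img"],(0,0),0.8).mean(2).astype(float)
    P=[]
    for u in cols:
        r=int(rowf(u)); e=vedge(g,u,r-hw,r+hw,sign)
        if e is not None: P.append(onz(d,u,e,z)[:2])
    P=np.array(P); ok=np.ones(len(P),bool)
    for _ in range(6):
        c=np.polyfit(P[ok,1],P[ok,0],1); r=P[:,0]-np.polyval(c,P[:,1]); ok=abs(r)<max(0.6,2*np.median(abs(r)))
    return c,ok.sum(),len(ok),r[ok].std()
def fence(d,cols,rowf,hw=6): return line(d,cols,rowf,hw,-1,23)
E
python3 - <<'E'
from m import *
import pickle
d=pickle.load(open("w2.pkl","rb"))
dark=[*range(239-30,235),*range(275,288),*range(349,358),*range(394,420)]
tl=[*range(224,290),*range(352,416)]
def rep(n,r):
    c=r[0]; print(n,"slope %.4f"%c[0],"x@y=30 %.1f"%np.polyval(c,30),r[1:])
rep("fence bot z22",line(d,[u for u in dark if u<290 or u>345],lambda u:59,5,-1,23))
rep("tile far",line(d,tl,lambda u:94+14*(u-222)/199,5,1,30))
rep("tile near",line(d,tl,lambda u:143+14*(u-221)/197,6,-1,30))
g=cv2.GaussianBlur(d["img"],(0,0),0.6).mean(2)
for v in (70,125,175,230,250): print(v,g[v,200:245:1].astype(int) if v in(70,) else g[v,286:340].astype(int))
L=[]
for v in list(range(165,255,3)):
    # rail edges: strongest rise/fall about predicted
    cl=304-(v-100)*9/160; cr=334-(v-100)*10/160
    row=np.diff(g[v])
    e=[]
    for c in(cl,cr):
        c=int(round(c)); a=c-9+np.argmax(row[c-9:c]); b=c+np.argmin(row[c:c+10]); e+= [a+.5,b+.5]
    L.append([v,*e])
L=np.array(L); 
M=np.array([onz(d,L[i,1:].mean(),L[i,0],75)[:2] for i in range(len(L))]); print(L[::6])
c=np.polyfit(M[:,0],M[:,1],1); print("rail mid slope",c,(M[:,1]-np.polyval(c,M[:,0])).std())
for k in range(1,5): 
  M=np.array([onz(d,L[i,k],L[i,0],75)[:2] for i in range(len(L))]);c=np.polyfit(M[:,0],M[:,1],1);print(k,c)
# tile ends
for v,a,b in ((105,215,230),(135,215,230),(120,410,428),(145,410,428)):
    row=np.diff(g[v,a:b]); k=a+np.argmax(abs(row))+.5; print("tile end",v,k,onz(d,k,v,30).round(1))
for v in(50,70,100,190): 
    for a,b in((198,212),(410,440)):
        row=np.diff(g[v,a:b]); k=a+np.argmax(abs(row))+.5; print("rest outer",v,k,onz(d,k,v,22).round(1))
E
```

```text
fence bot z22 slope 0.0033 x@y=30 656.1 (np.int64(68), 73, np.float64(0.2112439669433527))
tile far slope 0.0730 x@y=30 596.3 (np.int64(92), 99, np.float64(0.4484061248948272))
tile near slope 0.0722 x@y=30 522.1 (np.int64(63), 68, np.float64(0.23840606652166502))
70 [176 176 170 132  66  36  31  30  31  33  32  33  32  32  32  33  32  32
  32  33  32  30  30  30  31  30  31  32  31  31  31  34  60 132  98  75
  75 126 160 167 167 169 170 169 169]
125 [140 140 140 140 140 140 132 100  97 104 111 118 121 116 111 106  97  86
  81 101 121 126 128 137 140 138 126 122 121 122 122 125 136 140 140 140
 140 137 117  87  84  91  98 104 108 105 101  99  94  87  92 117 125 127]
175 [ 28  28  29  30  31  50  97 122 135 145 155 153 146 138 123  86  53  27
  16  13  14  15  28  70  96 103 102 102 112 139  92  40  19  14  14  20
  54  93 113 124 133 138 141 137 131 123 104  61  32  26  25  27  28  28]
230 [ 22  21  21  34  95 127 144 154 148 121 108 104  97  83  55  27  18  19
  18  23  55 134 162 166 166 166 151  99  48  27  19  17  24  54  92 113
 125 133 139 137 134 129 118  95  50  31  28  25  
[... 412 characters left out ...]
]
rail mid slope [-4.63803388e-02  6.34184730e+01] 0.3195209723221754
1 [-4.95192405e-02  9.43913297e+01]
2 [-3.97930318e-02  7.53553632e+01]
3 [-4.73086718e-02  4.92416177e+01]
4 [-0.04890086 34.68394948]
tile end 105 220.5 [590.1 176.5  30. ]
tile end 135 220.5 [545.9 179.8  30. ]
tile end 120 424.5 [ 568.4 -127.9   30. ]
tile end 145 421.5 [ 530.9 -126.4   30. ]
rest outer 50 204.5 [667. 196.  22.]
rest outer 50 431.5 [ 667.2 -132.3   22. ]
rest outer 70 203.5 [639.7 199.9  22. ]
rest outer 70 431.5 [ 639.9 -134.7   22. ]
rest outer 100 204.5 [597.1 202.1  22. ]
rest outer 100 427.5 [ 597.3 -132.4   22. ]
rest outer 190 207.5 [457.4 209.4  22. ]
rest outer 190 415.5 [ 457.5 -124.9   22. ]
```

Measurements agree with the given sizes: tile width 74 mm, cutter yaw about -0.047, fence world yaw about -0.003 (joint about +0.045), tile yaw -0.072. The parked wheel and carriage block a straddling push with the gripper body. So I'll push with closed fingers through the side gaps, alternating right and left.

```bash
cat > p.py <<'E'
from h import *
O=[np.pi,0,np.pi/2]
YL,YR=131.,-57.
FX={YL:581.4-17.5,YR:580.8-17.5}      # TCP x when tile is at the fence (by vision)
X0={YL:490.,YR:478.}
def push(y,short,x0=None,fs=12,speed=60,z=15,end=None):
    x0=x0 or X0[y]
    robot.move_linear([x0,y,z],speed=150)
    s=robot.move_linear([FX[y]-short,y,z],speed=speed,f_stop=fs)
    p=robot.current_tcp_pos(); F=robot.current_contact_force()
    print("y",y,"short",short,"stop",s,"x",round(p[0],1),"F",np.round(F,1),"t",round(robot.current_t(),1))
    X0[y]=p[0]-8
    robot.move_linear([p[0]-8,y,z],speed=80)
    robot.move_linear([p[0]-8,y,115],speed=220)
    return p[0]
E
python3 - <<'E'
from p import *
O2=[np.pi,0,-np.pi/2]
for o in(O,O2): print([None if (q:=robot.inverse_kinematics([x,y,z],o)) is None else np.round(q,2) for x,y,z in((478,YR,15),(565,YR,15),(565,YL,15))])
E
```

```text
[array([-0.35,  0.38,  1.94, -0.  ,  0.82, -0.35]), array([-0.3 ,  0.5 ,  1.73, -0.  ,  0.91, -0.3 ]), array([ 0.04,  0.52,  1.7 , -0.  ,  0.93,  0.04])]
[array([-0.35,  0.38,  1.94, -0.  ,  0.82,  2.79]), array([-0.3 ,  0.5 ,  1.73, -0.  ,  0.91,  2.84]), array([ 0.04,  0.52,  1.7 , -0.  ,  0.93, -3.11])]
```

```bash
python3 - <<'E'
from p import *
import pickle
robot.move_ptp([470,YR,200],O); robot.move_gripper(0.0)
robot.move_linear([478,YR,60],speed=200)
print("F0",np.round(robot.current_contact_force(),1),robot.current_t())
push(YR,28)
robot.move_linear([X0[YL],YL,115],speed=250)
push(YL,12)
robot.move_linear([X0[YR],YR,115],speed=250)
push(YR,5)
print(robot.current_t())
robot.move_linear([X0[YL]-10,YL,115],speed=250)
d=cam("top"); cv2.imwrite("pics/t2.png",cv2.resize(d["img"][120:300,220:400],None,fx=3,fy=3,interpolation=cv2.INTER_CUBIC)); pickle.dump(d,open("t2.pkl","wb"))
E
```

```text
F0 [-0.1 -1.   0.3] 6.8583
y -57.0 short 28 stop False x 535.4 F [-0.1  0.1 -0. ] t 8.4
y 131.0 short 12 stop False x 552.0 F [ 0.3  0.4 -1.1] t 12.2
y -57.0 short 5 stop False x 558.6 F [ 0.7 -0.9 -0. ] t 15.4
16.3
```

View pics/t2.png

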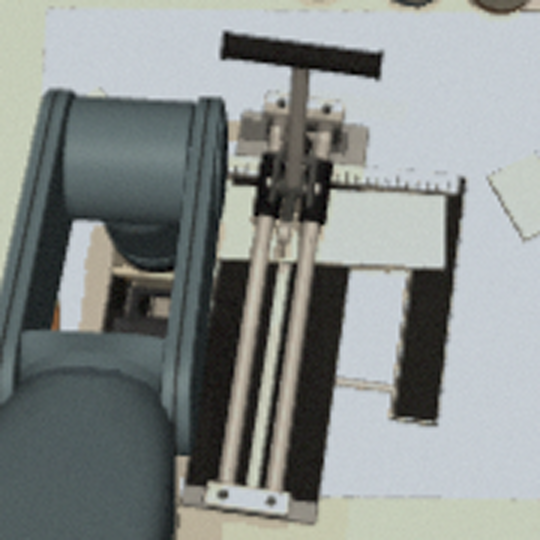

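The tile has moved evenly: its near edge is now horizontal at crop row ~265, and the gap to the fence is small on the right. Now the force-guided final pushes.

```bash
sed -i 's/^X0=.*/X0={YL:544.,YR:550.}/' p.py; python3 - <<'E'
from p import *
import pickle
robot.move_linear([X0[YL],YL,60],speed=200)
push(YL,-6,fs=5,speed=15)
robot.move_linear([X0[YR],YR,115],speed=250)
push(YR,-6,fs=5,speed=15)
robot.move_linear([X0[YL],YL,115],speed=250)
push(YL,-8,fs=5.5,speed=12)
robot.move_linear([500,YL,200],speed=250)
robot.move_gripper(0.5)
robot.move_ptp([530,30,400],[np.pi,0,0])
w=cam("wrist"); cv2.imwrite("pics/w3.png",w["img"]); pickle.dump(w,open("w3.pkl","wb"))
robot.move_ptp([570,30,520],[np.pi,0,0])
w=cam("wrist"); cv2.imwrite("pics/w4.png",w["img"]); pickle.dump(w,open("w4.pkl","wb"))
print(robot.current_t())
E
python3 -c "
import cv2,numpy as np
a=cv2.imread('pics/w3.png')[20:180,180:450];b=cv2.imread('pics/w4.png')[0:180,180:450]
cv2.imwrite('pics/c34.png',np.vstack([cv2.resize(x,None,fx=1.7,fy=1.7,interpolation=cv2.INTER_CUBIC) for x in (a,b)]))"
```

```text
y 131.0 short -6 stop True x 563.7 F [-0.1 -0.5 -0.2] t 19.4
y -57.0 short -6 stop True x 564.0 F [-0.6  0.5 -0.2] t 22.9
y 131.0 short -8 stop True x 564.4 F [ 0.1  0.7 -0. ] t 26.4
30.6
```

View pics/c34.png

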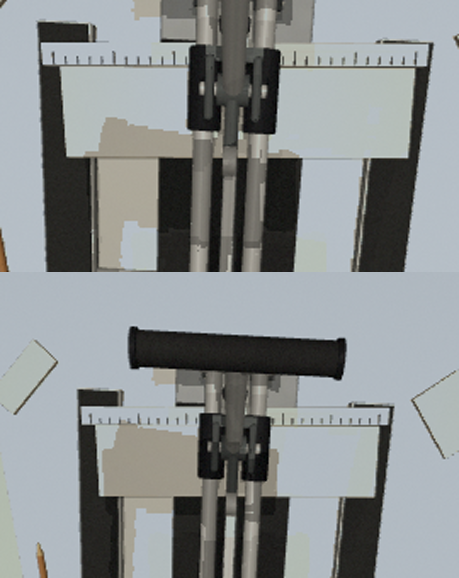

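Both views show the tile against the fence with no visible gap (upper crop, row ~66 over cols 60-415). The grip bar spans crop (130,347)-(345,358) in the lower view. Checking the angles and locating the bar.

```bash
python3 - <<'E'
from m import *
import pickle
d0=pickle.load(open("w2.pkl","rb")); d=pickle.load(open("w3.pkl","rb"))
sh=[*range(222,288),*range(350,420)]
def rep(n,r):
    c=r[0]; print(n,"slope %.4f"%c[0],"x@y=30 %.1f"%np.polyval(c,30),r[1:])
rep("fence back before",line(d0,[*range(240,285),*range(350,400)],lambda u:45,4,1,37))
rep("fence back after",line(d,[*range(240,285),*range(350,400)],lambda u:45,4,1,37))
rep("tile near",line(d,[*range(222,232),*range(275,290),*range(345,356),*range(396,416)],lambda u:112,6,-1,30))
w=pickle.load(open("w4.pkl","rb"))
g=w["img"].max(2)[:75,245:395]; m=(g<70).astype(np.uint8); n,l,s,c=cv2.connectedComponentsWithStats(cv2.morphologyEx(m,cv2.MORPH_OPEN,np.ones((9,9))))
k=1+np.argmax(s[1:,4]); ys,xs=np.where(l==k); r=cv2.minAreaRect(np.c_[xs+245.,ys].astype(np.float32)); print(s[k],r)
b=cv2.boxPoints(r); ends=sorted([tuple((b[i]+b[(i+1)%4])/2) for i in range(4)])
A,B=ends[0],ends[-1]; PA,PB=onz(w,*A,278),onz(w,*B,278); print(PA,PB,np.linalg.norm(PA-PB),(PA+PB)/2)
# top view check
t=pickle.load(open("top0.pkl","rb")); g=t["img"].max(2)[125:150,285:355]; 
ys,xs=np.where(g<75); r2=cv2.minAreaRect(np.c_[xs+285.,ys+125.].astype(np.float32)); print(r2, onz(t,*r2[0],278))
e1,r1=ray(w,*r[0]); e2,q2=ray(t,*r2[0]); 
s_=np.linalg.lstsq(np.c_[r1,-q2],e2-e1,rcond=None)[0]; print("tri",e1+r1*s_[0],e2+q2*s_[1])
# carriage front top edge
E
```

```text
fence back before slope -0.0020 x@y=30 672.5 (np.int64(26), 26, np.float64(0.08933417876159598))
fence back after slope 0.0032 x@y=30 672.3 (np.int64(29), 29, np.float64(0.1735908190172127))
tile near slope 0.0015 x@y=30 580.0 (np.int64(56), 56, np.float64(0.1432922240573798))
[  11   34  127   28 2734] ((318.7658386230469, 47.87138366699219), (126.83597564697266, 21.87934112548828), 3.066485643386841)
[697.54799929  98.91636055 278.        ] [690.83315871 -37.90055731 278.        ] 136.98159765533444 [694.190579    30.50790162 278.        ]
((320.0, 139.5), (52.73918914794922, 10.358678817749023), 7.765166282653809) [691.23259752  30.45043965 278.        ]
tri [695.67571906  30.66866815 265.86576044] [695.65085256  30.84816653 265.86259047]
```

```bash
python3 - <<'E'
from m import *
import pickle
d0=pickle.load(open("w2.pkl","rb")); d=pickle.load(open("w3.pkl","rb"))
print(np.array(d["eye"])-d0["eye"],np.array(d["orientation"])-d0["orientation"])
G=[x["img"].mean(2).astype(np.float32) for x in(d0,d)]
def sh(v0,v1,u0,u1):
    a,b=[g[v0:v1,u0:u1] for g in G]; (s,r)=cv2.phaseCorrelate(a,b,cv2.createHanningWindow(a.shape[::-1],cv2.CV_32F)); return np.round(s,2),round(r,2)
print("fenceL",sh(38,62,200,245),sh(40,60,215,285)); print("fenceR",sh(36,60,395,440),sh(40,60,350,425))
print("restL",sh(165,205,200,245),"restR",sh(170,210,380,425),"offB",sh(0,50,140,190),"offA",sh(15,85,445,505),"farL",sh(28,42,198,240))
print("carriage f/b z105",onz(d,318,97,105),onz(d,318,47,105), "near z88",onz(d,318,98,75))
E
```

```text
[ 0.50673806 -0.24633308 -0.80222024] [-0.00017176  0.00013262  0.00060787]
fenceL (array([0.44, 0.28]), 0.96) (array([ 0.02, -0.02]), 1.0)
fenceR (array([0.6 , 0.24]), 0.95) (array([0.49, 0.22]), 0.95)
restL (array([0.12, 0.27]), 1.0) restR (array([0.64, 0.43]), 0.95) offB (array([0.15, 0.02]), 1.12) offA (array([0.07, 0.14]), 1.03) farL (array([0.47, 0.4 ]), 1.02)
carriage f/b z105 [602.30342928  31.58768219 105.        ] [661.17418209  31.62935576 105.        ] near z88 [600.88692425  31.62656755  75.        ]
```

The fence hasn't moved: its left and right image shifts match those of the static rests. The carriage centre (631.7) agrees with the grip position (694 - 62 = 632). Now grasp the lever beside its shaft and take the first part of the arc.

```bash
cat > l.py <<'E'
from h import *
psi=-0.047; ex=np.array([np.cos(psi),np.sin(psi),0]); ey=np.array([-np.sin(psi),np.cos(psi),0]); ez=np.array([0,0,1.])
OL=[np.pi,0,np.pi/2+psi]; S=30.
PV=np.array([632,33.4,88.])
def grip(a,pv=PV): return pv+200*(np.sin(a)*ex+np.cos(a)*ez)+S*ey-19*ez
def arc(a0,a1,pv,speed=60,step=8,**k):
    for a in np.radians(np.linspace(a0,a1,int(np.ceil(abs(a1-a0)/step))+1)[1:]):
        s=robot.move_linear(grip(a,pv),speed=speed,**k)
        F=np.array(robot.current_contact_force()); r=np.sin(a)*ex+np.cos(a)*ez; t=np.cos(a)*ex-np.sin(a)*ez
        print(round(np.degrees(a),1),"F",F.round(1),"rad %.1f tan %.1f"%(F@r,F@t),s,round(robot.current_t(),1))
        if s: return True
E
python3 - <<'E'
from l import *
import pickle
g=grip(np.radians(18))-3*ex
robot.move_ptp(g+90*ez,OL); robot.move_linear(g,speed=150,f_stop=6)
print(robot.current_tcp_pos(),g,np.round(robot.current_contact_force(),1))
robot.move_gripper(0.0)
print("w",robot.current_gripper_width()*93,"F",np.round(robot.current_contact_force(),1),robot.current_finger_force(),robot.current_t())
arc(17,-7,PV)
w=cam("wrist"); t=cam("top"); sc=cam("scene")
cv2.imwrite("pics/g1.png",np.hstack([cv2.resize(t["img"][100:300,220:400],(360,400)),cv2.resize(sc["img"][130:290,240:400],(400,400))]))
E
```

```text
[692.64450084  60.51257205 260.62323392] [692.14794342  60.60412876 259.21130326] [0.7 0.  0.2]
w 20.73160934399422 F [0.5 0.2 2.2] 30.000472962856293 33.1917
9.0 F [2.8 0.9 7.6] rad 7.9 tan 1.6 False 33.8
1.0 F [1.7 1.3 6. ] rad 6.0 tan 1.6 False 34.4
-7.0 F [1.1 3.7 1.5] rad 1.4 tan 1.1 False 35.0
```

View pics/g1.png

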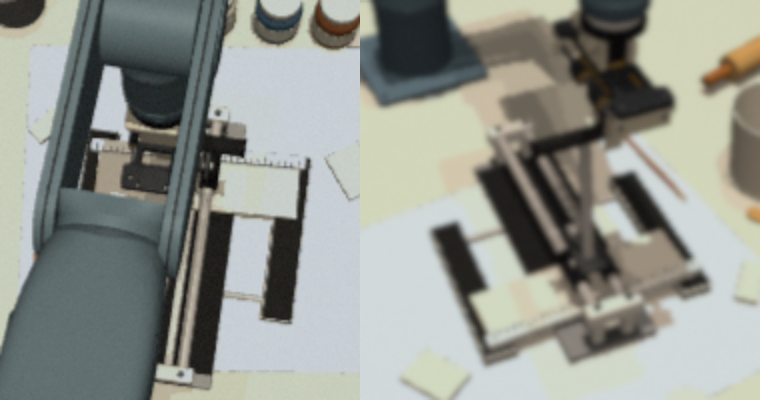

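The grip holds the bar: the scene picture shows the lever upright with its shaft at (590,190), and forces are low. Continuing down to just above the tile.

```bash
python3 - <<'E'
from l import *
arc(-7,-55,PV,speed=60)
arc(-55,-58,PV,speed=20,step=1.5,f_stop=8)
E
```

```text
-15.0 F [ 1.4  3.4 -0.4] rad -0.7 tan 1.1 False 35.8
-23.0 F [1.  5.1 1.6] rad 1.2 tan 1.4 False 36.4
-31.0 F [-0.   4.2 -0.7] rad -0.5 tan -0.6 False 37.0
-39.0 F [ 1.9  5.4 -1.2] rad -2.0 tan 0.5 False 37.7
-47.0 F [ 2.3  4.9 -2.2] rad -3.0 tan -0.2 False 38.3
-55.0 F [ 2.9  4.7 -2.2] rad -3.5 tan -0.2 False 38.9
-56.5 F [ 2.5  4.9 -1.6] rad -2.8 tan -0.1 False 39.3
-58.0 F [ 3.   3.9 -1.2] rad -3.0 tan 0.5 False 39.7
```

```bash
cat >> l.py <<'E'
def favg(n=8):
    v=[]
    for _ in range(n): v.append(robot.current_contact_force()); robot.sleep(0.02)
    return np.mean(v,0)
E
python3 - <<'E'
from l import *
def T(a): 
    F=favg(); return F@(-(np.cos(a)*ex-np.sin(a)*ez)),F   # + = opposing... printed only
base=favg(); print(base.round(2))
for deg in np.arange(-58.6,-66,-0.6):
    a=np.radians(deg); s=robot.move_linear(grip(a),speed=12,f_stop=3)
    F=favg(); print(round(deg,1),F.round(2),s,round(robot.current_t(),1))
    if s or F[2]-base[2]>1.2: break
w=cam("scene"); cv2.imwrite("pics/g2.png",cv2.resize(w["img"][150:290,240:400],None,fx=4,fy=4,interpolation=cv2.INTER_CUBIC))
E
```

```text
[ 2.67  4.68 -1.7 ]
-58.6 [ 2.67  4.56 -0.72] False 40.3
-59.2 [ 2.88  4.62 -0.93] False 40.8
-59.8 [ 2.66  4.74 -0.54] False 41.2
-60.4 [ 2.75  4.58 -0.73] False 41.7
-61.0 [ 2.83  4.25 -0.93] False 42.1
-61.6 [ 2.58  4.55 -0.28] False 42.6
```

View pics/g2.png

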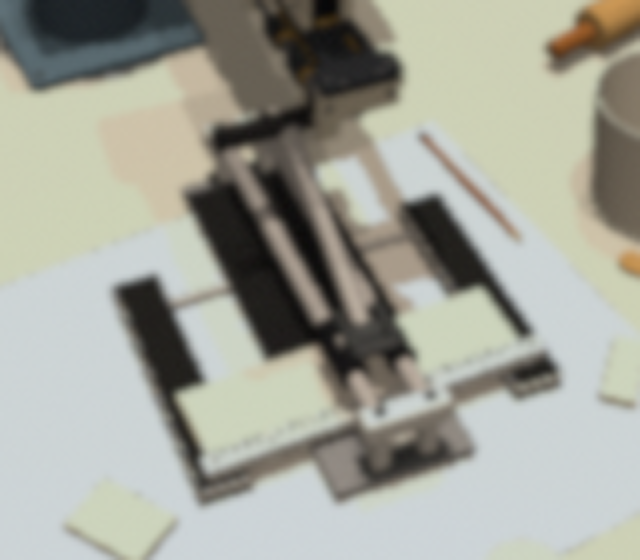

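The lever is nearly down, with its grip at (255,130) in the crop, and the tile is still flush along the fence. Contact isn't certain yet, so I'll continue in fine steps.

```bash
python3 - <<'E'
from l import *
b=-0.7
for deg in np.arange(-62.0,-67.1,-0.4):
    a=np.radians(deg); s=robot.move_linear(grip(a),speed=10,f_stop=3)
    F=favg(10); print(round(deg,1),F.round(2),s,round(robot.current_t(),1))
    if s or F[2]-b>1.5: break
E
```

```text
-62.0 [ 2.63  4.73 -0.51] False 43.1
-62.4 [-1.46 -0.86  4.32] True 43.5
```

```bash
python3 - <<'E'
from l import *
import pickle
robot.move_linear(grip(np.radians(-62.15)),speed=8); print(favg().round(2))
robot.move_gripper(0.5); print("w",robot.current_gripper_width(),favg().round(2))
p=np.array(robot.current_tcp_pos())
print(robot.move_linear(p+[0,0,120],speed=80,f_stop=6))
robot.move_ptp([530,30,400],[np.pi,0,0])
w=cam("wrist"); pickle.dump(w,open("w5.pkl","wb")); cv2.imwrite("pics/w5.png",w["img"])
print(robot.current_t())
E
```

```text
[3.   1.45 0.11]
w 0.49694987991715966 [0.01 0.23 0.05]
False
47.7167
```

View pics/w5.png

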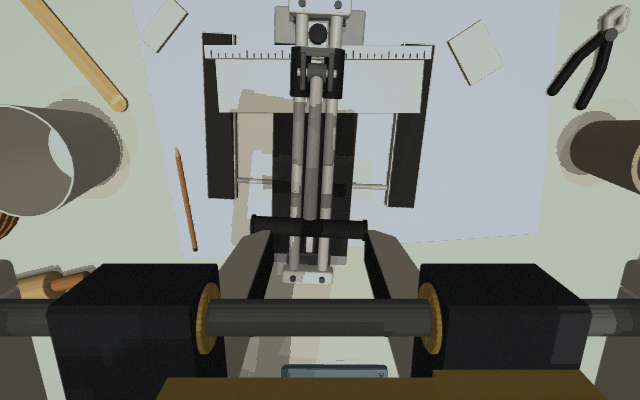

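The lever is down with its grip at (309,227), the tile is flush along the scale, and the bystanders are unmoved. One last numeric check.

```bash
python3 - <<'E'
from m import *
import pickle
d0=pickle.load(open("w3.pkl","rb")); d=pickle.load(open("w5.pkl","rb"))
print("bar",onz(d,309,227,181),"carriage",onz(d,318,97,105)[0])
for x in (d0,d):
    r=line(x,[*range(222,232),*range(275,288),*range(348,356),*range(396,416)],lambda u:112,6,-1,30); print(r[0],np.polyval(r[0],30),r[1:])
G=[x["img"].mean(2).astype(np.float32) for x in(d0,d)]
for b in((38,62,200,245),(36,60,395,440),(165,205,200,245),(170,210,380,425)):
    a,c=[g[b[0]:b[1],b[2]:b[3]] for g in G]; print(np.round(cv2.phaseCorrelate(a,c,cv2.createHanningWindow(a.shape[::-1],cv2.CV_32F))[0],2))
E
```

```text
bar [455.91229457  41.80730955 181.        ] carriage 602.3454936589465
[1.52996491e-03 5.79960066e+02] 580.0059650258864 (np.int64(51), 51, np.float64(0.13696542442195575))
[1.17086310e-03 5.79941184e+02] 579.9763097650689 (np.int64(51), 51, np.float64(0.15146388120233464))
[0.37 0.14]
[0.33 0.02]
[0.49 0.1 ]
[ 0.61 -0.26]
```

```bash
python3 -c "
from bench import robot
print(robot.hand_in())"
```

```text
the job is handed in; nothing more can be done
None
```

I handed the job in at about 48 s: the tile is pushed flush to the fence (angle fits agree to about 0.5 mm over its length), the fence shows no measurable turn, and the lever is let go with its grip at the wheel-on-tile position; lowering met a brief 5 N at the grip (perhaps 30 N at the wheel), which I eased off before release.

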